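# Load a suspension bushing into the feed chute against the escapement stop

## Task

Take the suspension bushing (grey steel sleeve with a black rubber core) out of the kitting tray, stand it between the guides at the flared top of the sloped chute, and push it down the lane, through the rubber flap, until it bears firmly on the spring-buffered escapement stop inside the yellow hood: press with about 10 N at the stop, and never with more than 20 N. Leave it resting against the stop, and do not disturb the other parts, the carton or the scanner.

Things in the scene. Friction and masses are not known exactly. Their poses are not given: they have to be found in the camera images.
- bushing: the part to load: upright cylinder 50 mm in diameter and 36 mm high, grey steel sleeve, black rubber ring and small steel inner sleeve seen on its top; about 0.25 kg (0.2 to 0.32). Origin at the centre of its underside, z up its axis. It starts upright on the tray, in any of the tray's three places
- lane: the sloped steel floor of the chute, 400 mm long, falling 14 degrees. Origin on the floor, on its centre line, at the mouth of the yellow hood; x downhill, y across, z square to the floor. Guide rails 10 mm high: 53 mm apart from x = -85 mm down, widening from -85 up to -130 mm. Friction holds the bushing on this slope; dragging it takes 0.5 to 3 N at slow speed
- load_point (a point): middle of the flared loading end, on the lane floor at lane x = -175 mm. Here the rails (10 mm high) are 73 mm apart, from x = -130 to -244 mm, where a 12 mm high end plate closes the lane
- hood_top (a point): on top of the yellow hood, centre of its uphill edge, at lane x = 6 mm, 56 mm above the floor. The hood is 73 mm wide and 104 mm long, its roof 3 mm thick and its underside 53 mm above the floor; two hinge ears for the flap, 65 mm apart inside, reach 3 mm uphill of the mouth
- tray: flat black kitting tray 300 x 120 mm with a 4 mm floor and a rim 12 mm high; origin under its centre. Three parts stand on it in a row along its x, 95 mm apart, in any order
- flap (a joint): rubber-faced spring flap 46 mm wide, 22 mm long, hinged 50 mm above the floor across the hood's mouth (lane x = 0); 0 = hanging shut, grows to 1.35 rad as a part pushes it downhill. With a bushing under it it reads about 0.9. It adds 1 to 3 N of drag, which is not the stop, and then lies on the bushing's top and keeps it from creeping back
- escapement: stop unit in and under the hood; origin on the floor at lane x = 60 mm. The stop is an upright steel plate 32 mm wide, 3 to 31 mm above the floor. Its setting is hidden and differs each time: its face is 18 to 42 mm downhill of the mouth, so a seated bushing sticks out 8 to 32 mm. It is spring buffered: gives 1 mm per 5 N, springs back, and is overloaded above 20 N
- bearing: other part in the tray: flat ball bearing 52 mm in diameter, 15 mm high, orange seal; origin under its centre; leave it alone
- bump_stop: other part in the tray: yellow ribbed bump stop, 44 mm in diameter, 48 mm high; origin under its centre; leave it alone
- carton: brown carton 90 x 130 x 70 mm on the bench; origin under its centre; leave it alone
- scanner: black and yellow hand barcode scanner lying on the bench, about 130 x 62 x 36 mm; origin underneath; leave it alone
There are look-alikes about, which are no part of the job. What is meant by the bushing is not blue or orange, and is the larger of those in its own colour.

How it is judged:
On the way, in this order (a step that is already met when the one before it is completed fails the run):
1. the bushing stands flat in the lane between the guides, uphill of the hood (x of bushing in the frame of lane between -0.225 and -0.026 m and y of bushing in the frame of lane between -0.013 and 0.013 m and z of bushing in the frame of lane below 0.003 m and angle between the z axis of bushing and the z axis of lane, either way round below 0.06 rad), for 0.2 s.
2. the bushing is pressed firmly on the escapement stop (5 to 20 N) (contact force between bushing and escapement between 5 and 20 N), for 0.2 s.
At the end, for the whole second after the job is handed in: the bushing has been let go and stands flat (within 3 mm and 0.06 rad) and still in the lane, its front inside the hood, touching the escapement stop (contact force between bushing and escapement above 0.1 N and x of bushing in the frame of lane between -0.012 and 0.026 m and z of bushing in the frame of lane below 0.003 m and angle between the z axis of bushing and the z axis of lane, either way round below 0.06 rad and linear speed of bushing below 0.01 m/s).
It fails at once if the bushing is pressed on the escapement stop with more than 20 N (contact force between bushing and escapement above 20 N).
It fails at once if the bushing topples (angle between bushing's own z axis and vertical above 0.9 rad).
It fails at once if another part in the tray, the carton or the scanner is shifted by more than 25 mm (distance of any of bearing, bump_stop, carton, scanner from where it was at the start of the episode above 0.025 m).
It also fails if it takes over 70 s, if anything falls off the work surface, if the arm or the gripper's body presses on something with over 40 N, if the wrist force passes 120 N, or if a joint passes its speed limit or range.

## Robot

A 6-joint arm with a two-finger parallel gripper is mounted at the origin on the work surface. World frame = base frame: x ahead of the robot, y to its left, z up, the work surface at z = 0. Lengths are in m, angles in rad, forces in N, time in s.
With the tool pointing down it reaches from about 0.35 to 0.975 m from the base axis. Payload 4.9 kg.
Tool frame: the origin (TCP) lies midway between the tips of the shut fingers; the grasp point (between the pads) lies 19 mm behind it; z points along the fingers, y is the line along which they close (so a half turn about z gives the same grasp; the last joint's range is limited). The gripper opens to 85 mm and grips with 20 to 120 N. Pads are 22 mm wide; open, the fingers measure 114 mm over their backs; the gripper's body (76 mm by 85 mm) begins 54 mm behind the grasp point. The pads swing forward as they close: fully open they stand 13 mm farther back than shut.
Start: joints at [-1.224, 0.053, 1.613, -0, 1.476, -0.119], TCP at [0.281, -0.558, 0.231] pointing down, gripper open.
Joint ranges: [-3.01, 3.01], [-1.01, 2.22], [0.06, 2.58], [-1.02, 4.17], [0.09, 2.62], [-3.14, 3.14]. Speed limits (rad/s): [2.57, 2.57, 3.14, 3.14, 3.14, 3.14].

## Interface

Orientations are given as a unit quaternion [w, x, y, z].
In Python, from plant import state, grab_frame, camera_info, job_done, spot_in, masks_of, pinpoint gives the robot as it stands.
- The arm moves only by the shell command python3 -m handwheel 'ROWS' [OPENING]. ROWS is JSON, a list that holds one entry, the list of rows, each a list of 6 numbers: the shift along the world's x, y, z in m, then the turn, a rotation vector about the world's x, y, z in degrees. In form: [[[tx, ty, tz, ax, ay, az], ...]]. A call has 1 to 20 rows; each row shifts and turns the commanded pose from where the row before left it; what a row does not reach is not made up. A row lasts 1/12 s, in which the tool goes at most 41.7 mm and 7.16 degrees, less where a joint would pass 70% of its speed; a pose out of reach is approached as far as the arm can. A call is refused whole if a number of a shift passes 0.0417 or a number of a turn 7.16, either way. A call with a gripper value outside its range is refused whole. OPENING is the opening, from 0 (shut) to 1 (fully open), set as the call begins (- or left out, the last holds). The fingers move at their own pace and stop on an object; the grip force is fixed at half the most. Time passes only in rows, so rows that do not move let the fingers close. It gives the time, the measured TCP pose, the force, the opening and the grip force at its end, in the units of the state.
- state(): the state, without advancing time (a new reading comes with each control period).
- grab_frame(name): name is "scene" or "side" or "wrist"; returns (picture, depth): 400x640x3 uint8, blue, green, red; 400x640 float32, m along the optical axis (not along the pixel's ray), 0 where there is no reading.
- camera_info(name): a dict with "fx", "fy", "cx", "cy" (pixels), "distortion" ([k1, k2, p1, p2, k3] as OpenCV has them; the pictures are not rectified), "T" (4x4, takes a point from camera to world coordinates). Camera axes: x right, y up, looking along -z (the intrinsics and any distortion apply to the point x, -y, -z); pixel columns grow to the right and rows downward; lengths in m; the calibration is good to about 2 mm. A picture is of the moment at which its call begins: read the wrist's pose just before it. camera_info takes no time and is no camera call; for the wrist camera it gives the pose at the moment of the call.
- job_done(): hands the job in; it is judged then, once.
Trained networks look in the newest picture that a camera, given by its name, has taken for a name from the list of things; names that differ only in an ending like _2 or _b are one class to them, and where a whole thing is asked for, a point or a joint stands for the part that bears it (a point fixed in the world has none). Each returns a list of dicts, best first, with "conf" (0 to 1); they miss things now and then, are a little off and sometimes report something else, mostly with a low value. They report only what shows in the picture. A call takes as long as a camera call. They do not tell look-alikes from the thing itself.
- spot_in(camera, thing): "box" ([left, top, width, height] in pixels, round what is visible of it).
- masks_of(camera, thing): "region" (400x640 bool, what is visible of it) and "box" ([left, top, width, height] in pixels, round what is visible of it).
- pinpoint(camera, thing): "position" ([column, row] in pixels: a listed point, or the origin of a listed thing).
The state is a dict: "time": time; "joint_pos": joint angles; "joint_vel": joint speeds; "joint_efforts": joint torques, N m; "tool_pos": TCP position; "tool_rot": TCP orientation; "contact_force": force on the tool from outside, world axes, zero at the start; "ft_torque": the same for the moment, N m; "gripper_width": opening from 0.0 (shut) to 1.0 (fully open); "grasp_force": force on a finger pad.
Only numpy, scipy, OpenCV 4.12 (cv2) and the standard library are available. Lean on these libraries where they do the work, as an engineer would, in place of code of your own. Each camera call takes 0.05 s, during which the arm holds its last target. There are 200 camera calls.

## Working session

There is one attempt and no reset: what is moved stays moved. The work goes in short steps, Python scripts to look and compute and a shell command to move; the robot and the scene stay as the last step left them, time stands still between calls to the robot, and variables do not carry over. Pictures are saved under pics/ and viewed, at most 10 in all, crops included, and the job is handed in when it is done.

```bash
ls; mkdir -p pics; cat > h.py <<'E'
import numpy as np, cv2
from plant import *
def ray(ci,px):
    K=np.array([[ci['fx'],0,ci['cx']],[0,ci['fy'],ci['cy']],[0,0,1.]])
    u=cv2.undistortPoints(np.array([[px]],float),K,np.array(ci['distortion'],float))[0,0]
    return np.array([u[0],-u[1],-1.])
def pt(ci,px,d):
    T=np.array(ci['T']); return T[:3,:3]@(ray(ci,px)*d)+T[:3,3]
def line(ci,px):
    T=np.array(ci['T']); r=T[:3,:3]@ray(ci,px); return T[:3,3],r/np.linalg.norm(r)
def tri(ls):
    A=0;b=0
    for o,d in ls:
        P=np.eye(3)-np.outer(d,d);A=A+P;b=b+P@o
    x=np.linalg.solve(A,b); return x,[np.linalg.norm((np.eye(3)-np.outer(d,d))@(x-o)) for o,d in ls]
def planept(ci,px,z):
    o,d=line(ci,px); return o+d*(z-o[2])/d[2]
E
python3 - <<'E'
from h import *
np.set_printoptions(precision=4,suppress=True)
for c in ['scene','side']:
    im,d=grab_frame(c); cv2.imwrite(f'pics/{c}0.png',im); ci=camera_info(c); print(c,np.array(ci['T'])[:3,3])
    for t in ['bushing','load_point','hood_top','tray','lane','bearing','bump_stop','carton','scanner','escapement']:
        for r in pinpoint(c,t)[:3]:
            p=r['position'];i,j=int(round(p[1])),int(round(p[0]))
            dd=d[i,j] if 0<=i<400 and 0<=j<640 else 0
            print(t,round(r['conf'],2),np.round(p,1),pt(ci,p,dd) if dd>0 else None)
print(state())
E
```

```text
pics
scene [ 1.1654 -0.008   0.6919]
bushing 0.91 [388.9 185.9] [0.4867 0.2994 0.0236]
bushing 0.78 [343.7 198. ] [0.4991 0.1843 0.0177]
bushing 0.71 [455.3 201.5] [0.5724 0.4327 0.027 ]
load_point 0.16 [402.3 212.2] [0.5738 0.3027 0.0204]
hood_top 0.68 [405.2 211.1] [0.5723 0.3102 0.0209]
hood_top 0.63 [234.2 317.5] [ 0.7705 -0.086   0.0301]
lane 0.6 [208.2 233.9] [ 0.6094 -0.1193  0.0848]
lane 0.51 [237.4 316.2] [ 0.7716 -0.0796  0.0345]
bearing 0.92 [401.6 211.8] [0.5729 0.3013 0.0211]
bearing 0.53 [235.4 318.9] [ 0.7727 -0.0842  0.0283]
bearing 0.39 [391.  189.4] [0.489  0.3053 0.0132]
bump_stop 0.51 [378.7 158.5] [0.3862 0.305  0.028 ]
carton 0.68 [401.8 305.6] [0.8304 0.2029 0.0721]
scanner 0.55 [240.5 317. ] [ 0.7721 -0.0746  0.0309]
escapement 0.31 [390.4 185.2] [0.4852 0.3037 0.0238]
side [0.5001 0.5807 0.6969]
bushing 0.66 [361.2 276. ] [0.479  0.2011 0.0249]
bushing 0.61 [358.3 335.5] [0.4688 0.3267 0.0416]
load_point 0.85 [310.  172.6] [0.6174 0.0442 0.1267]
hood_top 0.75 [334.1 113.5] [ 0.6019 -0.1482  0.1363]
tray 0.7 [360.8 337.6] [0.464  0.3293 0.0414]
tray 0.43 [209.
[... 209 characters left out ...]
 [0.75   0.2662 0.0699]
scanner 0.6 [269.4 158.7] [ 0.7457 -0.0698  0.0315]
escapement 0.71 [360.9 339.4] [0.4633 0.3319 0.0401]
escapement 0.55 [337.6 124.2] [ 0.5899 -0.1334  0.1182]
{'time': 1.1, 'joint_pos': array([-1.224 ,  0.0527,  1.6129,  0.    ,  1.476 , -0.119 ]), 'joint_vel': array([ 0.0013, -0.0003, -0.0011,  0.0011, -0.0017, -0.0005]), 'joint_efforts': array([ -0.0008, -39.3691, -37.0465,  -0.    ,   0.0007,   0.    ]), 'tool_pos': array([ 0.2807, -0.5584,  0.2313]), 'tool_rot': array([-0.    ,  0.973 ,  0.2308,  0.    ]), 'contact_force': array([-0.38  ,  0.3687, -0.539 ]), 'ft_torque': array([-0.0092,  0.0478, -0.0473]), 'grasp_force': 0.0, 'gripper_width': 0.9965729133911171}
```

View pics/scene0.png

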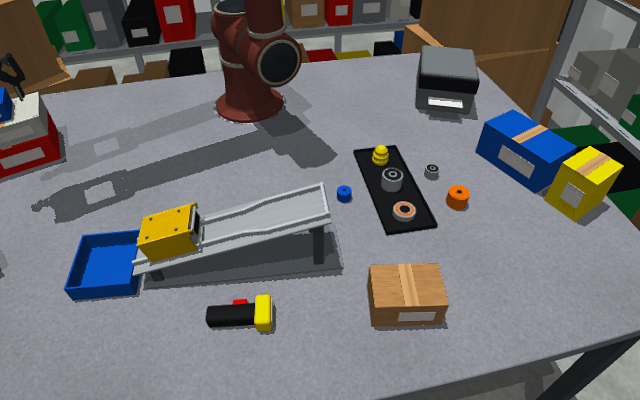

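View pics/side0.png

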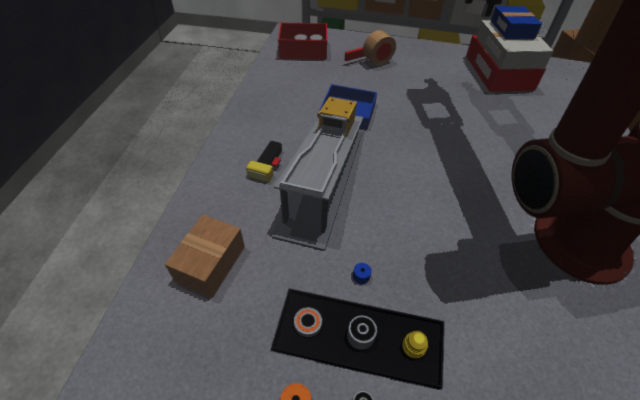

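The scene shows the large grey bushing mid-tray at (392,180), with a small grey look-alike outside at (432,172). In the side view it is at (362,332), the chute's flared top is at (310,170) and the hood at (338,112). Next I get a first lane frame from depth, plus the wrist camera's mounting.

```bash
cat > lane.py <<'E'
from h import *
from scipy.spatial.transform import Rotation as R
np.set_printoptions(precision=4,suppress=True)
def floorplane(c,d,ci,px,r=14):
    P=[]
    for i in range(int(px[1])-r,int(px[1])+r+1,2):
        for j in range(int(px[0])-r,int(px[0])+r+1,2):
            if 0<=i<400 and 0<=j<640 and d[i,j]>0: P.append(pt(ci,(j,i),d[i,j]))
    P=np.array(P)
    for _ in range(5):
        c0=np.median(P,0) if _==0 else P.mean(0); n=np.linalg.svd(P-P.mean(0))[2][2]; n*=np.sign(n[2]); e=(P-P.mean(0))@n
        P=P[abs(e)<max(2*np.median(abs(e)),.0015)]
    return P.mean(0),n,len(P)
E
python3 - <<'E'
from lane import *
ci=camera_info('side'); _,d=grab_frame('side')
p0,n,k=floorplane('side',d,ci,(312,168),12); print('plane',p0,n,k,'tilt',np.degrees(np.arccos(n[2])), 'downhill az',np.degrees(np.arctan2(n[1],n[0])))
def pl(px,h=0):
    o,r=line(ci,px); return o+r*((p0+n*h-o)@n)/(r@n)
L=pinpoint('side','load_point')[0]['position'];H=pinpoint('side','hood_top')[0]['position']
l,h=pl(L),pl(H,.056); print(l,h,np.linalg.norm(h-l-n*.056))
b=[]
for c in ['scene','side']:
    ci=camera_info(c); grab_frame(c)
    m=masks_of(c,'bushing'); print(c,[(round(x['conf'],2),x['box']) for x in m])
s=state(); w=camera_info('wrist'); T=np.array(w['T']); q=s['tool_rot']; Rt=R.from_quat(q[[1,2,3,0]]).as_matrix()
print('tool->cam\n',Rt.T@T[:3,:3],Rt.T@(T[:3,3]-s['tool_pos']),w['fx'])
E
```

```text
plane [0.6171 0.0244 0.1206] [-0.0229 -0.2386  0.9709] 154 tilt 13.866046814597937 downhill az -95.49261016996374
[0.6155 0.0413 0.1247] [ 0.6002 -0.1482  0.1355] 0.18192720055407377
scene [(0.7, [333.6, 188.6, 18.2, 14.3]), (0.51, [424.0, 162.9, 15.7, 17.4])]
side [(0.77, [351.0, 261.4, 21.3, 22.0]), (0.67, [345.0, 316.1, 30.6, 33.4]), (0.46, [354.2, 389.1, 18.7, 8.1])]
tool->cam
 [[ 0.0001  0.9596  0.2815]
 [ 1.     -0.0002  0.0006]
 [ 0.0007  0.2815 -0.9596]] [ 0.0711  0.0012 -0.1417] 332.4426061651862
```

```bash
python3 -m handwheel '[[[0.009,0.041,0.001,0,0,-1.45],[0.009,0.041,0.001,0,0,-1.45],[0.009,0.041,0.001,0,0,-1.45],[0.009,0.041,0.001,0,0,-1.45],[0.009,0.041,0.001,0,0,-1.45],[0.009,0.041,0.001,0,0,-1.45],[0.009,0.041,0.001,0,0,-1.45],[0.009,0.041,0.001,0,0,-1.45],[0.009,0.041,0.001,0,0,-1.45],[0.009,0.041,0.001,0,0,-1.45],[0.009,0.041,0.001,0,0,-1.45],[0.009,0.041,0.001,0,0,-1.45],[0.009,0.041,0.001,0,0,-1.45],[0.009,0.041,0.001,0,0,-1.45],[0.009,0.041,0.001,0,0,-1.45],[0.009,0.041,0.001,0,0,-1.45],[0.009,0.041,0.001,0,0,-1.45],[0.009,0.041,0.001,0,0,-1.45],[0.009,0.041,0.001,0,0,-1.45],[0,0,0,0,0,0]]]' 0.82
cat > look.py <<'E'
from lane import *
import sys
name=sys.argv[1]; ci=camera_info('wrist'); im,d=grab_frame('wrist'); cv2.imwrite(f'pics/{name}.png',im)
s=state(); print('tcp',s['tool_pos'],'t',s['time'])
for t in sys.argv[2:]:
    for r in masks_of('wrist',t)[:3]:
        m=r['region']; c=cv2.moments(m.astype(np.uint8)); 
        ys,xs=np.nonzero(m&(d>0)); 
        if len(xs)<20: continue
        P=np.array([pt(ci,(x,y),d[y,x]) for x,y in zip(xs,ys)]); top=P[:,2].max(); zt=np.percentile(P[:,2],97)
        Q=P[P[:,2]>zt-.004]; (cx,cy),rad=cv2.minEnclosingCircle(Q[:,:2].astype(np.float32))
        print(t,round(r['conf'],2),np.round(r['box']),'top z',round(zt,4),'circ',round(cx,4),round(cy,4),'r',round(rad,4),'mean',Q.mean(0))
    for r in pinpoint('wrist',t)[:3]:
        p=r['position'];j,i=map(int,np.round(p)); print(' pin',t,round(r['conf'],2),np.round(p,1),pt(ci,p,d[i,j]) if 0<=i<400 and 0<=j<640 else '')
E
python3 look.py w1 bushing bump_stop bearing
```

```text
time: 3.12
tool_pos: [0.4505, 0.2204, 0.2501]
tool_rot: [-0.001, 1.0, -0.004, -0.0]
contact_force: [-1.0, -0.7, -0.4]
gripper_width: 0.824
grasp_force: 0.0
tcp [0.4502 0.2177 0.2499] t 3.1667
bushing 0.76 [333. 126.  36.  34.] top z 0.0266 circ 0.4797 0.1884 r 0.0178 mean [0.48   0.1884 0.0251]
bushing 0.73 [215. 140.  49.  47.] top z 0.0414 circ 0.4645 0.3117 r 0.025 mean [0.4652 0.3117 0.0398]
bushing 0.69 [81. 53. 61. 52.] top z 0.0374 circ 0.5523 0.4477 r 0.0257 mean [0.5523 0.4465 0.0359]
 pin bushing 0.96 [242.8 161.1] [0.4654 0.3037 0.0414]
 pin bushing 0.85 [151.1 171.3] [0.4522 0.4142 0.0239]
 pin bushing 0.73 [348.9 144.7] [0.48   0.19   0.0266]
bump_stop 0.82 [226. 220.  36.  38.] top z 0.052 circ 0.3685 0.3134 r 0.0116 mean [0.3709 0.3125 0.0505]
bump_stop 0.35 [464.   0. 175.  68.] top z 0.1475 circ 0.5821 0.101 r 0.0168 mean [0.5823 0.106  0.1478]
 pin bump_stop 0.82 [248.1 233.6] [0.3814 0.3047 0.0381]
bearing 0.79 [212.  41.  52.  51.] top z 0.0207 circ 0.5635 0.3094 r 0.0261 mean [0.5634 0.3089 0.0188]
 pin bearing 0.83 [240.1  70.3] [0.5585 0.3051 0.0196]
 pin bearing 0.47 [249.1 234.4] [0.3792 0.3044 0.0352]
```

View pics/w1.png

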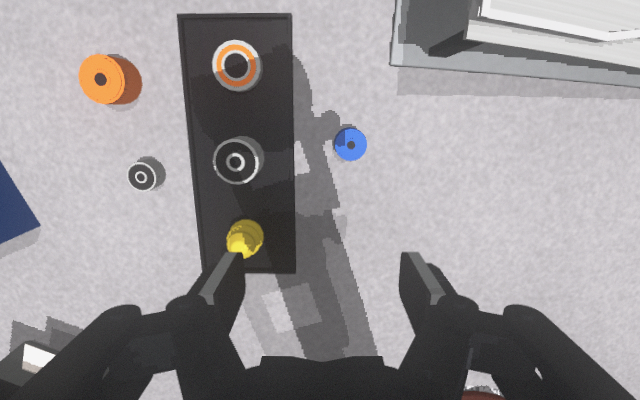

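The bushing is at (237,160), between the bearing (236,65) and the bump stop (243,239); small look-alikes at (142,177) and (350,144). I move above it and measure again from the second place.

```bash
python3 -m handwheel '[[[0.0035,0.0235,-0.0125,0,0,0],[0.0035,0.0235,-0.0125,0,0,0],[0.0035,0.0235,-0.0125,0,0,0],[0.0035,0.0235,-0.0125,0,0,0],[0,0,0,0,0,0],[0,0,0,0,0,0],[0,0,0,0,0,0]]]'
python3 look.py w2 bushing bearing bump_stop
```

```text
time: 4.05
tool_pos: [0.4648, 0.3076, 0.2006]
tool_rot: [0.0, 1.0, -0.008, 0.0]
contact_force: [0.6, 0.6, 0.2]
gripper_width: 0.821
grasp_force: 0.0
tcp [0.4649 0.3076 0.2011] t 4.1
bushing 0.9 [135.  60.  66.  62.] top z 0.0372 circ 0.5519 0.4473 r 0.0252 mean [0.5524 0.4467 0.0358]
bushing 0.79 [292. 155.  48.  59.] top z 0.0412 circ 0.4648 0.3127 r 0.0246 mean [0.4655 0.3125 0.0398]
bushing 0.76 [183. 180.  42.  34.] top z 0.0262 circ 0.4459 0.4267 r 0.0179 mean [0.4467 0.4262 0.0248]
 pin bushing 0.81 [178.6  91.1] [0.5512 0.432  0.0359]
 pin bushing 0.78 [210.2 193.8] [0.4537 0.4176 0.0247]
 pin bushing 0.69 [315.  177.8] [0.4716 0.3126 0.0406]
bearing 0.59 [292.  45.  52.  62.] top z 0.0206 circ 0.5639 0.3096 r 0.0258 mean [0.5641 0.3096 0.0188]
bearing 0.23 [290. 154.  52.  60.] top z 0.0412 circ 0.4643 0.3124 r 0.0251 mean [0.4651 0.3125 0.0397]
 pin bearing 0.85 [319.  74.] [0.5641 0.3074 0.0181]
bump_stop 0.61 [299. 250.  35.  43.] top z 0.0517 circ 0.3695 0.3145 r 0.0121 mean [0.3702 0.314  0.0504]
 pin bump_stop 0.95 [316.4 261. ] [0.3831 0.3133 0.0332]
```

View pics/w2.png

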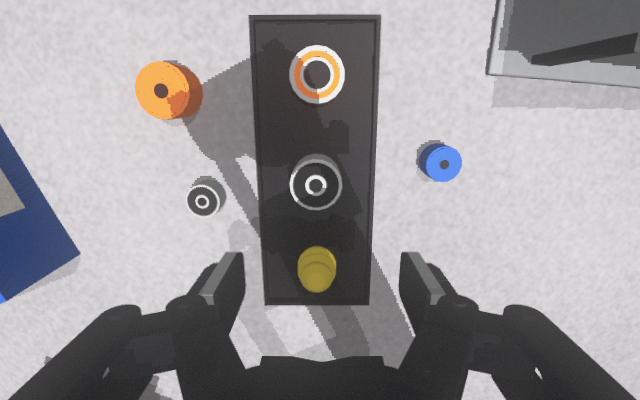

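Both views agree: bushing axis at (0.4647, 0.3124), radius 25 mm and top at z = 0.040, matching the 36 mm height plus the 4 mm tray floor. It shows at (316,185) in the image. Descend and grip along world y.

```bash
python3 -m handwheel '[[[0,0.0024,-0.025,0,0,0],[0,0.0023,-0.025,0,0,0],[0,0,-0.025,0,0,0],[0,0,-0.025,0,0,0],[0,0,-0.025,0,0,0],[0,0,-0.025,0,0,0],[0,0,-0.02,0,0,0],[0,0,-0.012,0,0,0],[0,0,-0.007,0,0,0],[0,0,-0.004,0,0,0],[0,0,0,0,0,0],[0,0,0,0,0,0]]]' 0.82
python3 -m handwheel '[[[0,0,0,0,0,0],[0,0,0,0,0,0],[0,0,0,0,0,0],[0,0,0,0,0,0],[0,0,0,0,0,0],[0,0,0,0,0,0],[0,0,0,0,0,0],[0,0,0,0,0,0],[0,0,0,0,0,0],[0,0,0,0,0,0]]]' 0.3
```

```text
time: 5.4
tool_pos: [0.4653, 0.3138, 0.0084]
tool_rot: [-0.0, 1.0, -0.008, 0.001]
contact_force: [0.5, 0.0, 0.6]
gripper_width: 0.82
grasp_force: 0.0
time: 6.23
tool_pos: [0.4657, 0.3139, 0.0089]
tool_rot: [-0.001, 1.0, -0.008, 0.001]
contact_force: [-0.5, -0.4, 6.1]
gripper_width: 0.57
grasp_force: 62.8
```

Gripped. Lift, carry to above the load point and tilt the tool to the lane normal.

```bash
python3 -m handwheel '[[[0,0,0.02,0,0,0],[0,0,0.04,0,0,0],[0,0,0.04,0,0,0],[0,0,0.04,0,0,0],[0,0,0.04,0,0,0],[0,0,0.04,0,0,0],[0,0,0.02,0,0,0],[0.0188,-0.034,0,1.75,-0.14,-0.45],[0.0188,-0.034,0,1.75,-0.14,-0.45],[0.0188,-0.034,0,1.75,-0.14,-0.45],[0.0188,-0.034,0,1.75,-0.14,-0.45],[0.0188,-0.034,0,1.75,-0.14,-0.45],[0.0188,-0.034,0,1.75,-0.14,-0.45],[0.0188,-0.034,0,1.75,-0.14,-0.45],[0.0188,-0.034,0,1.75,-0.14,-0.45],[0,0,0,0,0,0],[0,0,0,0,0,0],[0,0,0,0,0,0]]]'
python3 look.py w3 load_point hood_top
python3 - <<'E'
from lane import *
s=state();q=s['tool_rot'];print(R.from_quat(q[[1,2,3,0]]).as_matrix(),s['gripper_width'])
E
```

```text
time: 7.73
tool_pos: [0.6142, 0.0414, 0.2462]
tool_rot: [-0.122, 0.992, -0.039, 0.008]
contact_force: [0.2, 0.4, -1.8]
gripper_width: 0.565
grasp_force: 63.2
tcp [0.6141 0.0422 0.2464] t 7.7833
load_point 0.74 [258. 124. 382. 138.] top z 0.1419 circ 0.6221 0.0733 r 0.0656 mean [0.636  0.1001 0.1459]
 pin load_point 0.83 [357.5 192.4] [0.6182 0.0405 0.1232]
hood_top 0.58 [259. 125. 381. 140.] top z 0.1413 circ 0.6275 0.0759 r 0.0596 mean [0.6366 0.1    0.1441]
 pin hood_top 0.55 [629.9 213.8] [ 0.6029 -0.1477  0.1328]
[[ 0.997  -0.0726  0.0265]
 [-0.0769 -0.9675  0.2411]
 [ 0.0082 -0.2424 -0.9701]] 0.576339699864252
```

View pics/w3.png

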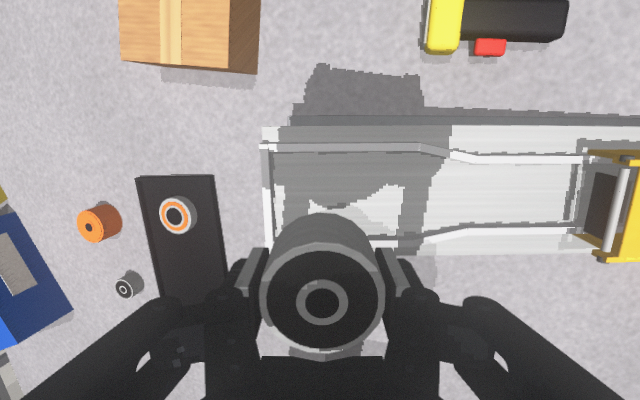

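The view shows the bushing held upright (its top at (322,300)), with the flared lane behind: rails along rows 147 and 238, hood mouth at column 585. I check the lane centre line from rail depths.

```bash
cat > rails.py <<'E'
from lane import *
for c in ['wrist','side']:
    ci=camera_info(c); im,d=grab_frame(c)
    ii,jj=np.nonzero(d>0)
    K=np.array([[ci['fx'],0,ci['cx']],[0,ci['fy'],ci['cy']],[0,0,1.]])
    u=cv2.undistortPoints(np.stack([jj,ii],1).astype(float)[:,None],K,np.array(ci['distortion'],float))[:,0]
    T=np.array(ci['T']); P=(np.c_[u[:,0],-u[:,1],-np.ones(len(u))]*d[ii,jj][:,None])@T[:3,:3].T+T[:3,3]
    L=np.array([.617,.041,.1240]); az=np.radians(-94.5); t=np.radians(14)
    ex=np.array([np.cos(az)*np.cos(t),np.sin(az)*np.cos(t),-np.sin(t)]); ez=np.array([np.cos(az)*np.sin(t),np.sin(az)*np.sin(t),np.cos(t)]); ey=np.cross(ez,ex)
    Q=(P-L)@np.c_[ex,ey,ez]; Q[:,0]-=.175
    f=Q[(abs(Q[:,1])<.022)&(Q[:,0]>-.165)&(Q[:,0]<-.01)&(abs(Q[:,2])<.008)] if c=='wrist' else Q[(abs(Q[:,1])<.022)&(Q[:,0]>-.235)&(Q[:,0]<-.01)&(abs(Q[:,2])<.008)]
    A=np.c_[f[:,:2],np.ones(len(f))]; print(c,'floor z=ax+by+c',np.linalg.lstsq(A,f[:,2],rcond=None)[0],len(f))
    z0=np.median(f[:,2])
    r=Q[(Q[:,2]>z0+.007)&(Q[:,2]<z0+.013)&(abs(Q[:,1])<.05)]
    for a,b in [(-.23,-.2),(-.2,-.17),(-.17,-.135),(-.08,-.06),(-.06,-.03),(-.03,-.005)]:
        s=r[(r[:,0]>a)&(r[:,0]<b)]; p=s[s[:,1]>0,1]; n=s[s[:,1]<0,1]
        print((a,b),'L',np.percentile(p,[5,50,95]) if len(p)>5 else None,'R',np.percentile(n,[5,50,95]) if len(n)>5 else None)
    e=Q[(abs(Q[:,1])<.03)&(Q[:,0]<-.21)&(Q[:,0]>-.28)&(Q[:,2]>z0+.008)&(Q[:,2]<z0+.016)]; print('endplate x',np.percentile(e[:,0],[5,50,95]) if len(e) else None)
    h=Q[(abs(Q[:,1])<.02)&(Q[:,2]>z0+.052)&(Q[:,2]<z0+.06)&(Q[:,0]>-.03)&(Q[:,0]<.15)]; print('hood x',np.percentile(h[:,0],[1,50,99]) if len(h) else None)
E
python3 rails.py
```

```text
wrist floor z=ax+by+c [-0.0013 -0.0038 -0.0016] 9470
(-0.23, -0.2) L [0.036  0.039  0.0417] R None
(-0.2, -0.17) L [0.0361 0.0392 0.042 ] R None
(-0.17, -0.135) L [0.0368 0.0394 0.0424] R [-0.0426 -0.0392 -0.0367]
(-0.08, -0.06) L [0.0276 0.0306 0.0332] R [-0.0312 -0.028  -0.0255]
(-0.06, -0.03) L [0.0278 0.0304 0.0332] R [-0.0313 -0.028  -0.0253]
(-0.03, -0.005) L [0.0275 0.0306 0.0335] R [-0.0313 -0.0278 -0.0251]
endplate x [-0.2497 -0.2467 -0.244 ]
hood x [-0.0033  0.0069  0.0172]
side floor z=ax+by+c [ 0.0017 -0.004   0.0008] 1041
(-0.23, -0.2) L [0.0346 0.0375 0.0405] R [-0.0439 -0.041  -0.0383]
(-0.2, -0.17) L [0.0354 0.038  0.0408] R [-0.0435 -0.0408 -0.0378]
(-0.17, -0.135) L [0.0358 0.0382 0.0414] R [-0.0432 -0.0401 -0.0377]
(-0.08, -0.06) L [0.0268 0.0288 0.0315] R [-0.0321 -0.0297 -0.0265]
(-0.06, -0.03) L [0.0264 0.0287 0.0323] R [-0.0322 -0.0296 -0.0264]
(-0.03, -0.005) L None R [-0.0319 -0.0288 -0.0259]
endplate x [-0.2519 -0.2496 -0.2444]
hood x [-0.0028  0.0503  0.1067]
```

The lane frame fits both views: flare centred within 0.6 mm, end plate at −0.246 and hood edge at −0.003. I descend to just above the floor at lane x ≈ −0.165, then feel for contact.

```bash
python3 -m handwheel '[[[0.0003,-0.0021,-0.0175,0,0,0],[0.0003,-0.0021,-0.0175,0,0,0],[0.0003,-0.0021,-0.0175,0,0,0],[0.0003,-0.0021,-0.0175,0,0,0],[0.0003,-0.0021,-0.0175,0,0,0],[0.0003,-0.002,-0.0175,0,0,0],[0,0,-0.0045,0,0,0],[0,0,-0.0045,0,0,0],[0,0,-0.0035,0,0,0],[0,0,0,0,0,0],[0,0,0,0,0,0],[0,0,0,0,0,0]]]'
python3 -m handwheel '[[[0,0,-0.0005,0,0,0],[0,0,-0.0005,0,0,0],[0,0,0,0,0,0],[0,0,0,0,0,0]]]'
python3 -m handwheel '[[[0,0,-0.0005,0,0,0],[0,0,-0.0005,0,0,0],[0,0,0,0,0,0],[0,0,0,0,0,0]]]'
```

```text
time: 9.08
tool_pos: [0.6173, 0.0289, 0.131]
tool_rot: [-0.122, 0.992, -0.039, 0.01]
contact_force: [-0.1, -0.0, -1.8]
gripper_width: 0.568
grasp_force: 63.1
time: 9.42
tool_pos: [0.6166, 0.0288, 0.1288]
tool_rot: [-0.122, 0.992, -0.039, 0.009]
contact_force: [-0.6, 0.2, -2.7]
gripper_width: 0.57
grasp_force: 63.1
time: 9.75
tool_pos: [0.6165, 0.0289, 0.1275]
tool_rot: [-0.122, 0.992, -0.039, 0.009]
contact_force: [0.1, -0.3, -2.4]
gripper_width: 0.569
grasp_force: 63.1
```

```bash
for i in 1 2 3; do python3 -m handwheel '[[[0,0,-0.0004,0,0,0],[0,0,-0.0004,0,0,0],[0,0,0,0,0,0]]]' | grep -E 'tool_pos|contact'; done
```

```text
tool_pos: [0.6165, 0.0288, 0.1267]
contact_force: [0.3, 0.0, -2.2]
tool_pos: [0.6165, 0.0289, 0.1259]
contact_force: [-0.7, 0.8, -2.4]
tool_pos: [0.6166, 0.0288, 0.1253]
contact_force: [-0.1, 0.2, -2.5]
```

```bash
python3 -m handwheel '[[[0,0,-0.0004,0,0,0],[0,0,-0.0004,0,0,0],[0,0,0,0,0,0]]]' | grep -E 'tool_pos|contact'
python3 -m handwheel '[[[0,0,-0.0004,0,0,0],[0,0,-0.0004,0,0,0],[0,0,0,0,0,0]]]' | grep -E 'tool_pos|contact'
```

```text
tool_pos: [0.6168, 0.0289, 0.1252]
contact_force: [-0.8, -0.4, 1.3]
tool_pos: [0.6168, 0.0289, 0.1251]
contact_force: [-3.7, -0.7, 5.5]
```

Contact came at z ≈ 0.1252, against a predicted 0.1254. Release slowly, then rise along the lane normal.

```bash
python3 -m handwheel '[[[0,0,0,0,0,0],[0,0,0,0,0,0],[0,0,0,0,0,0],[0,0,0,0,0,0],[0,0,0,0,0,0],[0,0,0,0,0,0]]]' 0.85
python3 -m handwheel '[[[0,-0.004,0.016,0,0,0],[0,-0.007,0.028,0,0,0],[0,-0.009,0.036,0,0,0],[0,0.03,0.02,0,0,0],[0,0.035,0.01,0,0,0],[0,0.035,0,0,0,0],[0,0.03,0,0,0,0],[0,0,0,0,0,0],[0,0,0,0,0,0],[0,0,0,0,0,0]]]'
python3 look.py w4 bushing
```

```text
time: 11.5
tool_pos: [0.6166, 0.0289, 0.1235]
tool_rot: [-0.122, 0.992, -0.039, 0.009]
contact_force: [0.1, -0.1, 0.6]
gripper_width: 0.85
grasp_force: 0.0
time: 12.33
tool_pos: [0.6165, 0.1386, 0.2333]
tool_rot: [-0.122, 0.992, -0.039, 0.009]
contact_force: [0.4, 0.0, -0.1]
gripper_width: 0.848
grasp_force: 0.0
tcp [0.6166 0.1381 0.2333] t 12.3833
bushing 0.79 [160. 280.  25.  23.] top z 0.0263 circ 0.5352 0.3096 r 0.1623 mean [0.462  0.4174 0.0354]
bushing 0.79 [317. 267.  32.  36.] top z 0.0263 circ 0.4806 0.1879 r 0.0179 mean [0.4814 0.1878 0.025 ]
bushing 0.77 [120. 207.  50.  43.] top z 0.037 circ 0.553 0.4476 r 0.026 mean [0.5532 0.4454 0.0357]
 pin bushing 0.84 [180.  289.8] [0.4574 0.415  0.0139]
 pin bushing 0.7 [156.  224.7] [0.5594 0.4235 0.0231]
 pin bushing 0.64 [508.1 201.2] [0.6257 0.0386 0.159 ]
```

View pics/w4.png

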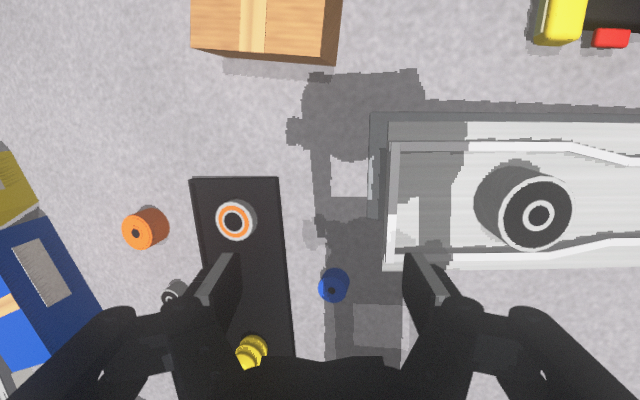

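The bushing stands between the rails, its top centred near (538,215). I measure its pose in the lane frame from depth.

```bash
cat > bpose.py <<'E'
from lane import *
L=np.array([.6166,.041,.1230]); az=np.radians(-94.0); t=np.radians(14)
ex=np.array([np.cos(az)*np.cos(t),np.sin(az)*np.cos(t),-np.sin(t)]); ez=np.array([np.cos(az)*np.sin(t),np.sin(az)*np.sin(t),np.cos(t)]); ey=np.cross(ez,ex)
F=np.c_[ex,ey,ez]
def tolane(P): return (np.asarray(P)-L)@F-np.array([.175,0,0])
def toworld(q): return L+F@(np.asarray(q)+np.array([.175,0,0]))
def cloud(c):
    ci=camera_info(c); im,d=grab_frame(c); ii,jj=np.nonzero(d>0)
    K=np.array([[ci['fx'],0,ci['cx']],[0,ci['fy'],ci['cy']],[0,0,1.]])
    u=cv2.undistortPoints(np.stack([jj,ii],1).astype(float)[:,None],K,np.array(ci['distortion'],float))[:,0]
    T=np.array(ci['T']); return tolane((np.c_[u[:,0],-u[:,1],-np.ones(len(u))]*d[ii,jj][:,None])@T[:3,:3].T+T[:3,3]),im
def show(c):
    Q,im=cloud(c)
    m=Q[(abs(Q[:,1])<.04)&(Q[:,0]>-.235)&(Q[:,0]<-.0)&(Q[:,2]>.032)&(Q[:,2]<.042)]
    (x,y),r=cv2.minEnclosingCircle(m[:,:2].astype(np.float32)); A=np.c_[m[:,:2],np.ones(len(m))]
    print(c,'bushing lane x,y',round(x,4),round(y,4),'r',round(r,4),'topz',np.median(m[:,2]),'slope',np.linalg.lstsq(A,m[:,2],rcond=None)[0][:2],len(m))
    return im
if __name__=='__main__':
    show('wrist');show('side')
    s=state(); print('tcp lane',tolane(s['tool_pos'])); print('target TCP x=-.23,z=.014',toworld([-.213,0,.014]), 'above',toworld([-.213,0,.06]),'ex',ex,'ez',ez)
    q=s['tool_rot'];Rt=R.from_quat(q[[1,2,3,0]]).as_matrix(); W=np.c_[ -ey*-1, ex, -ez]  
    # wanted: tool z=-ez, tool y=ey(+), tool x = y x z
    y=ey; W=np.c_[np.cross(y,-ez),y,-ez]; dR=R.from_matrix(W@Rt.T); print('turn needed deg',np.degrees(dR.as_rotvec()), s['joint_pos'])
E
python3 bpose.py
```

```text
wrist bushing lane x,y -0.1624 0.0009 r 0.0256 topz 0.035894364772119575 slope [ 0.012  -0.0072] 4812
side bushing lane x,y -0.0944 0.0015 r 0.0957 topz 0.0377742594418774 slope [-0.0033  0.0012] 314
tcp lane [-0.2954 -0.0066  0.0838]
target TCP x=-.23,z=.014 [0.6189 0.0744 0.1458] above [0.6182 0.0633 0.1904] ex [-0.0677 -0.9679 -0.2419] ez [-0.0169 -0.2413  0.9703]
turn needed deg [ -1.9761 -21.3836  87.9167] [-0.0062  0.029   1.6477  0.2456  1.4425  1.6155]
```

It is flat (slope about 0.01) at lane x = −0.162, y = 0.001. Now shut the fingers, turn 90° about the lane normal and go above the spot behind it.

```bash
python3 -m handwheel '[[[0,-0.006,-0.0019,-0.14,-1.53,6.28],[0,-0.006,-0.0019,-0.14,-1.53,6.28],[0,-0.006,-0.0019,-0.14,-1.53,6.28],[0,-0.006,-0.0019,-0.14,-1.53,6.28],[0,-0.006,-0.0019,-0.14,-1.53,6.28],[0,-0.006,-0.0019,-0.14,-1.53,6.28],[0,-0.006,-0.0019,-0.14,-1.53,6.28],[0,-0.006,-0.0019,-0.14,-1.53,6.28],[0,-0.006,-0.0019,-0.14,-1.53,6.28],[0,-0.006,-0.0019,-0.14,-1.53,6.28],[0,-0.006,-0.0019,-0.14,-1.53,6.28],[0,-0.006,-0.0019,-0.14,-1.53,6.28],[0,-0.006,-0.0019,-0.14,-1.53,6.28],[0,-0.006,-0.0019,-0.14,-1.53,6.28],[0,0,0,0,0,0],[0,0,0,0,0,0],[0,0,0,0,0,0]]]' 0
python3 bpose.py
```

```text
time: 14.0
tool_pos: [0.6167, 0.0547, 0.2072]
tool_rot: [-0.083, 0.726, 0.676, 0.089]
contact_force: [-0.2, -0.5, -0.3]
gripper_width: -0.002
grasp_force: 0.0
wrist bushing lane x,y -0.172 0.0229 r 0.0038 topz 0.034727139572539915 slope [ 0.5533 -1.3732] 23
side bushing lane x,y -0.0957 -0.0116 r 0.0959 topz 0.037788046073401804 slope [-0.0031  0.0173] 312
tcp lane [-0.2089 -0.0009  0.0784]
target TCP x=-.23,z=.014 [0.6189 0.0744 0.1458] above [0.6182 0.0633 0.1904] ex [-0.0677 -0.9679 -0.2419] ez [-0.0169 -0.2413  0.9703]
turn needed deg [-0.0329  0.0266 -0.0209] [-0.1422  0.0437  1.6767  0.2464  1.4428 -0.1071]
```

```bash
python3 -m handwheel '[[[0.0004,0.0034,-0.0136,0,0,0],[0.0004,0.0034,-0.0136,0,0,0],[0.0004,0.0034,-0.0136,0,0,0],[0.0004,0.0034,-0.0136,0,0,0],[0.0004,0.0034,-0.0136,0,0,0],[0,0,0,0,0,0],[0,0,0,0,0,0],[0,0,0,0,0,0]]]'
python3 -m handwheel '[[[-0.0001,-0.0019,-0.0005,0,0,0],[-0.0001,-0.0019,-0.0005,0,0,0],[-0.0001,-0.0019,-0.0005,0,0,0],[-0.0002,-0.0019,-0.0005,0,0,0],[-0.0001,-0.0019,-0.0005,0,0,0],[-0.0001,-0.0019,-0.0005,0,0,0],[-0.0002,-0.0019,-0.0005,0,0,0],[-0.0002,-0.0029,-0.0007,0,0,0],[-0.0002,-0.0029,-0.0007,0,0,0],[-0.0002,-0.0029,-0.0007,0,0,0],[-0.0002,-0.0029,-0.0007,0,0,0],[-0.0002,-0.0029,-0.0007,0,0,0]]]'
python3 - <<'E'
from bpose import *
s=state();print(tolane(s['tool_pos']),F.T@s['contact_force'])
E
```

```text
time: 14.77
tool_pos: [0.6189, 0.0719, 0.1392]
tool_rot: [-0.083, 0.725, 0.678, 0.09]
contact_force: [0.1, -0.7, -0.5]
gripper_width: 0.001
grasp_force: 0.0
time: 15.77
tool_pos: [0.6166, 0.0438, 0.132]
tool_rot: [-0.083, 0.725, 0.678, 0.089]
contact_force: [-0.0, 1.0, 1.8]
gripper_width: -0.0
grasp_force: 0.7
[-0.1798 -0.0001  0.008 ] [-1.4331 -0.0849  1.5189]
```

```bash
python3 -m handwheel '[[[-0.0003,-0.0039,-0.001,0,0,0],[-0.0003,-0.0039,-0.001,0,0,0],[-0.0002,-0.0039,-0.0009,0,0,0],[-0.0003,-0.0039,-0.001,0,0,0],[-0.0003,-0.0039,-0.001,0,0,0],[-0.0002,-0.0039,-0.0009,0,0,0],[-0.0003,-0.0039,-0.001,0,0,0],[-0.0003,-0.0039,-0.001,0,0,0],[-0.0002,-0.0039,-0.0009,0,0,0],[-0.0003,-0.0039,-0.001,0,0,0],[-0.0003,-0.0039,-0.001,0,0,0],[-0.0002,-0.0039,-0.0009,0,0,0],[-0.0003,-0.0039,-0.001,0,0,0],[-0.0003,-0.0039,-0.001,0,0,0],[-0.0002,-0.0039,-0.0009,0,0,0],[-0.0003,-0.0039,-0.001,0,0,0],[-0.0003,-0.0039,-0.001,0,0,0],[-0.0002,-0.0039,-0.0009,0,0,0],[0,0,0,0,0,0]]]'
python3 - <<'E'
from bpose import *
s=state();print(tolane(s['tool_pos']),F.T@s['contact_force'])
show('scene'); show('wrist')
im,_=grab_frame('scene'); cv2.imwrite('pics/s5.png',cv2.resize(im[180:300,120:360],None,fx=3,fy=3))
E
```

```text
time: 17.35
tool_pos: [0.6117, -0.0271, 0.1142]
tool_rot: [-0.083, 0.726, 0.677, 0.089]
contact_force: [0.1, 0.6, -0.2]
gripper_width: -0.001
grasp_force: 0.0
[-0.1067 -0.0002  0.008 ] [-0.5491  0.0158 -0.3938]
scene bushing lane x,y -0.0581 0.0025 r 0.0609 topz 0.03754041554244836 slope [-0.0001 -0.0228] 345
wrist bushing lane x,y -0.0961 0.0005 r 0.0221 topz 0.03622004180801254 slope [-0.0137  0.0022] 1003
```

View pics/s5.png

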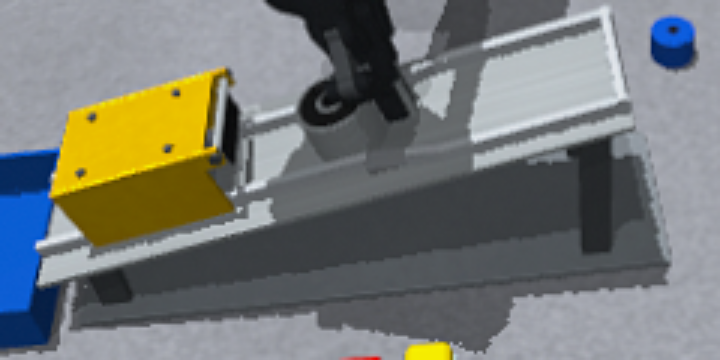

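The bushing stands upright in front of the fingers, at (330,105), entering the narrow lane. Push on to just short of the mouth.

```bash
cat > f.py <<'E'
from bpose import *
s=state();print('lane tcp mm',tolane(s['tool_pos'])*1e3,'F',F.T@s['contact_force'],'t',s['time'])
E
python3 -m handwheel '[[[-0.0003,-0.0039,-0.001,0,0,0],[-0.0003,-0.0039,-0.001,0,0,0],[-0.0002,-0.0039,-0.0009,0,0,0],[-0.0003,-0.0039,-0.001,0,0,0],[-0.0003,-0.0039,-0.001,0,0,0],[-0.0002,-0.0039,-0.0009,0,0,0],[-0.0003,-0.0039,-0.001,0,0,0],[-0.0003,-0.0039,-0.001,0,0,0],[-0.0002,-0.0039,-0.0009,0,0,0],[-0.0003,-0.0039,-0.001,0,0,0]]]' >/dev/null; python3 f.py
python3 -m handwheel '[[[-0.0001,-0.0019,-0.0005,0,0,0],[-0.0002,-0.0019,-0.0005,0,0,0],[-0.0001,-0.0019,-0.0005,0,0,0],[-0.0001,-0.0019,-0.0005,0,0,0]]]' >/dev/null; python3 f.py
python3 -m handwheel '[[[-0.0001,-0.0019,-0.0005,0,0,0],[-0.0002,-0.0019,-0.0005,0,0,0],[0,0,0,0,0,0]]]' >/dev/null; python3 f.py
```

```text
lane tcp mm [-66.9655   0.0566   8.3028] F [-0.7055  0.0316  0.3087] t 18.3333
lane tcp mm [-59.7913   0.1408   8.2543] F [-2.9131 -0.1783  2.2436] t 18.6667
lane tcp mm [-55.3757   0.1208   8.2207] F [-3.2303 -0.4697  1.9636] t 18.9167
```

```bash
python3 -m handwheel '[[[-0.0001,-0.001,-0.0002,0,0,0],[0,-0.001,-0.0003,0,0,0],[-0.0001,-0.001,-0.0002,0,0,0],[-0.0001,-0.001,-0.0003,0,0,0],[0,0,0,0,0,0]]]' >/dev/null; python3 f.py
python3 -m handwheel '[[[-0.0001,-0.001,-0.0002,0,0,0],[0,-0.001,-0.0003,0,0,0],[-0.0001,-0.001,-0.0002,0,0,0],[-0.0001,-0.001,-0.0003,0,0,0],[0,0,0,0,0,0]]]' >/dev/null; python3 f.py
python3 -m handwheel '[[[-0.0001,-0.001,-0.0002,0,0,0],[0,-0.001,-0.0003,0,0,0],[0,0,0,0,0,0]]]' >/dev/null; python3 f.py
```

```text
lane tcp mm [-51.3109   0.1034   8.2317] F [-3.8456 -0.7996  1.9543] t 19.3333
lane tcp mm [-47.0659   0.0692   8.2235] F [-3.0605  0.503   2.2265] t 19.75
lane tcp mm [-44.9394   0.0635   8.1823] F [-3.5005 -0.0933  2.5408] t 20.0
```

```bash
python3 -m handwheel '[[[-0.0001,-0.001,-0.0002,0,0,0],[0,0,0,0,0,0]]]' >/dev/null; python3 f.py
python3 -m handwheel '[[[0,-0.001,-0.0003,0,0,0],[0,0,0,0,0,0]]]' >/dev/null; python3 f.py
python3 -m handwheel '[[[-0.0001,-0.001,-0.0002,0,0,0],[0,0,0,0,0,0]]]' >/dev/null; python3 f.py
```

```text
lane tcp mm [-43.9383   0.0145   8.1703] F [-3.2888 -0.7933  1.4961] t 20.1667
lane tcp mm [-43.0188   0.1066   8.1534] F [-3.6743 -0.445   2.1754] t 20.3333
lane tcp mm [-41.9659   0.0369   8.1342] F [-4.2523  1.0031  3.0378] t 20.5
```

```bash
python3 -m handwheel '[[[0,-0.001,-0.0003,0,0,0],[0,0,0,0,0,0]]]' >/dev/null; python3 f.py
```

```text
lane tcp mm [-40.9583   0.1129   8.1331] F [-3.2987  0.0633  1.5937] t 20.6667
```

```bash
python3 -m handwheel '[[[-0.0001,-0.001,-0.0002,0,0,0],[0,0,0,0,0,0]]]' >/dev/null; python3 f.py
python3 -m handwheel '[[[0,-0.001,-0.0003,0,0,0],[0,0,0,0,0,0]]]' >/dev/null; python3 f.py
python3 -m handwheel '[[[-0.0001,-0.001,-0.0002,0,0,0],[0,0,0,0,0,0]]]' >/dev/null; python3 f.py
```

```text
lane tcp mm [-39.8893   0.0635   8.105 ] F [-3.7753  0.48    1.8211] t 20.8333
lane tcp mm [-38.8909   0.108    8.0598] F [-3.1557 -1.2459  2.485 ] t 21.0
lane tcp mm [-37.8138   0.0634   8.0767] F [-3.2819  0.2843  1.6047] t 21.1667
```

```bash
python3 -m handwheel '[[[0,-0.001,-0.0003,0,0,0],[-0.0001,-0.001,-0.0002,0,0,0],[0,0,0,0,0,0]]]' >/dev/null; python3 f.py
python3 -m handwheel '[[[0,-0.001,-0.0003,0,0,0],[0,0,0,0,0,0]]]' >/dev/null; python3 f.py
```

```text
lane tcp mm [-35.7122   0.1095   8.0706] F [-3.3355  0.334   2.6089] t 21.4167
lane tcp mm [-35.2359   0.1864   8.0988] F [-5.2855  0.153   1.9494] t 21.5833
```

The force is rising; probably the stop. Step 0.5 mm.

```bash
python3 -m handwheel '[[[0,-0.0005,-0.0001,0,0,0],[0,0,0,0,0,0]]]' >/dev/null; python3 f.py
python3 -m handwheel '[[[0,-0.0005,-0.0001,0,0,0],[0,0,0,0,0,0]]]' >/dev/null; python3 f.py
```

```text
lane tcp mm [-35.0676   0.1838   8.0874] F [-6.9233 -1.1827  2.4958] t 21.75
lane tcp mm [-34.8761   0.2422   8.0839] F [-7.8296 -0.0911  1.8838] t 21.9167
```

```bash
python3 -m handwheel '[[[-0.0001,-0.001,-0.0002,0,0,0],[0,0,0,0,0,0]]]' >/dev/null; python3 f.py
python3 -m handwheel '[[[0,-0.001,-0.0003,0,0,0],[0,0,0,0,0,0]]]' >/dev/null; python3 f.py
```

```text
lane tcp mm [-34.3124   0.2835   8.1513] F [-9.4186  0.6899  2.7979] t 22.0833
lane tcp mm [-33.9286   0.379    8.153 ] F [-9.7067  0.5654  3.3387] t 22.25
```

```bash
python3 -m handwheel '[[[-0.0001,-0.001,-0.0002,0,0,0],[0,0,0,0,0,0],[0,0,0,0,0,0]]]' >/dev/null; python3 f.py; python3 -m handwheel '[[[0,-0.0005,-0.0001,0,0,0],[0,0,0,0,0,0],[0,0,0,0,0,0],[0,0,0,0,0,0]]]' >/dev/null; python3 f.py
```

```text
lane tcp mm [-33.5289   0.4149   8.1955] F [-12.8724  -0.5008   3.3017] t 22.5
lane tcp mm [-33.421    0.4094   8.1989] F [-13.6074   0.3725   3.7186] t 22.8333
```

About 13.6 N total less ~3.5 N of drag gives ~10 N on the stop. Hold, back off slowly, then look.

```bash
python3 -m handwheel '[[[0,0,0,0,0,0],[0,0,0,0,0,0],[0,0,0,0,0,0],[0,0,0,0,0,0]]]' >/dev/null; python3 f.py
python3 -m handwheel '[[[0,0.001,0.0002,0,0,0],[0,0.001,0.0003,0,0,0],[0.0001,0.001,0.0002,0,0,0],[0,0.001,0.0003,0,0,0],[0.0001,0.001,0.0002,0,0,0],[0,0.001,0.0003,0,0,0],[0.0001,0.002,0.0005,0,0,0],[0.0002,0.004,0.001,0,0,0],[0.0005,0.01,0.0025,0,0,0],[0.001,0.015,0.004,0,0,0],[0.001,0.015,0.004,0,0,0],[0.001,0.015,0.004,0,0,0],[0.001,0.015,0.004,0,0,0],[0.001,0.015,0.01,0,0,0],[0,0.01,0.03,0,0,0],[0,0,0.04,0,0,0],[0,0,0,0,0,0],[0,0,0,0,0,0],[0,0,0,0,0,0]]]' >/dev/null; python3 f.py
python3 - <<'E'
from bpose import *
Q,im=cloud('wrist'); cv2.imwrite('pics/w6.png',im)
m=Q[(abs(Q[:,1])<.03)&(Q[:,0]>-.06)&(Q[:,0]<.02)&(Q[:,2]>.031)&(Q[:,2]<.040)]
print('rear x',np.percentile(m[:,0],[1,5]),'z',np.median(m[:,2]),len(m), 'slope',np.linalg.lstsq(np.c_[m[:,:2],np.ones(len(m))],m[:,2],rcond=None)[0][:2])
E
```

```text
lane tcp mm [-33.4179   0.4135   8.1932] F [-14.2961  -0.3189   3.2077] t 23.1667
lane tcp mm [-159.8808   -1.2121   80.9644] F [-0.0917 -1.1294 -0.2446] t 24.75Traceback (most recent call last):
  File "<stdin>", line 4, in <module>
    return _quantile_unchecked(
        a, q, axis, out, overwrite_input, method, keepdims, weights)
    return _ureduce(a,
                    func=_quantile_ureduce_func,
    ...<5 lines>...
                    overwrite_input=overwrite_input,
                    method=method)
    r = func(a, **kwargs)
    result = _quantile(arr,
                       quantiles=q,
    ...<2 lines>...
                       out=out,
                       weights=wgt)
    slices_having_nans = np.isnan(arr[-1, ...])
                                  ~~~^^^^^^^^^
IndexError: index -1 is out of bounds for axis 0 with size 0
```

View pics/w6.png

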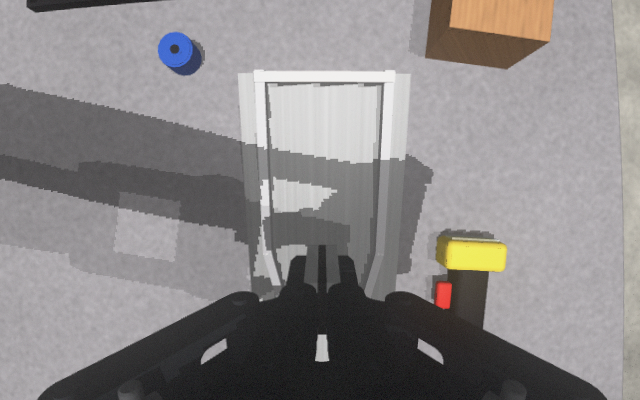

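The wrist view shows only the empty upper lane (rows 75–250); the hood is behind the gripper. I use the fixed cameras.

```bash
python3 - <<'E'
from bpose import *
ims=[]
for c,(x,y) in [('scene',(150,170)),('side',(270,80))]:
    Q,im=cloud(c); ims.append(cv2.resize(im[y:y+110,x:x+130],None,fx=3,fy=3))
    m=Q[(abs(Q[:,1])<.024)&(Q[:,0]>-.06)&(Q[:,0]<.0)&(Q[:,2]>.033)&(Q[:,2]<.041)]
    if len(m)>5: print(c,'rear x',np.percentile(m[:,0],[1,10,90]),'z',np.median(m[:,2]),len(m))
    b=Q[(abs(Q[:,1])<.012)&(Q[:,0]>-.06)&(Q[:,0]<.0)&(Q[:,2]>.01)&(Q[:,2]<.03)]
    if len(b)>5: print(c,'rear face x',np.percentile(b[:,0],[5,50,95]),len(b))
cv2.imwrite('pics/e7.png',np.hstack(ims))
E
```

```text
scene rear x [-0.024  -0.0209 -0.0023] z 0.03776153449847481 195
scene rear face x [-0.0234 -0.0224 -0.0206] 37
side rear x [-0.0243 -0.0219 -0.0027] z 0.03788010365357203 92
side rear face x [-0.0244 -0.0216 -0.019 ] 72
```

View pics/e7.png

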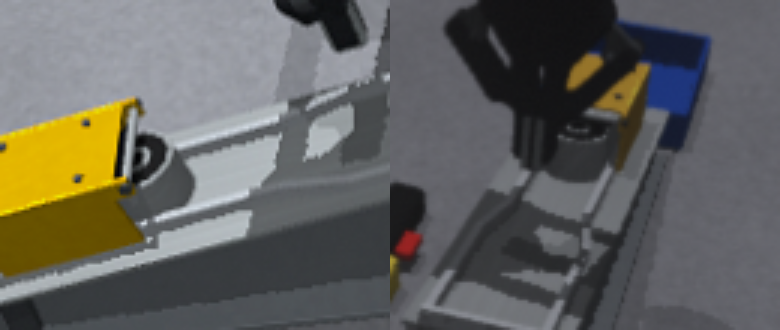

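The bushing stands upright, seated half under the hood ((160,165) left crop, (583,150) right). Its rear face is at −24 mm, so its centre is near +1 mm. That matches where stop contact began, and the arm is clear. Handing in.

```bash
python3 -c "
from plant import *
print(job_done())"
```

```text
the job is handed in; nothing more can be done
None
```

I pushed the bushing down the lane through the flap, pressed it on the stop with about 10 N (estimated as 13.6–14.3 N at the wrist less about 3.5 N of drag), and let it go standing upright with its front in the hood. The job is handed in, with no verdict returned; I did not measure the final contact with the stop, only inferred it from the bushing's position.

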